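# Pop one dishwasher tablet and trap it

## Task

Press the release key of the tablet dispenser with one fingertip and keep it down; the spring pusher shoots the dishwasher tablet out along the lane, so have the other finger standing in the lane to trap it before it slides off the open end. Finish while holding like that: key down under one finger, the tablet at rest on the lane against the other. Never lift the tablet, and leave the other things standing where they are.

Things in the scene. Friction and masses are not known exactly. Their poses are not given: they have to be found in the camera images.
- dispenser: low white tablet dispenser fixed to the worktop. Origin on the worktop under it, on the lane's centre line; x = the way the tablet is pushed out along the lane, y = across, towards the key, z up. The lane's deck is 12 mm above the worktop, x = -90 to +78 mm, centred on y = 0. A wing at x = 9 to 71, y = 19 to 71 mm, also 12 mm high, carries the key in a bezel whose top is 17 mm above the worktop
- gate (a point): point on the deck at x = -8.5, y = 0, z = 12 mm of the dispenser, where a thin gate blade tied to the key crosses the lane, 6 mm high. Behind it (x = -85 to -9 mm) is the magazine, between cheeks at y = +-15 to 19 mm whose tops are 32 mm above the worktop
- lane_mid (a point): point on the deck in the middle of the open lane, at x = 40, y = 0, z = 12 mm of the dispenser. The open lane (x = -10 to 78 mm) has only lips at y = +-15 to 19 mm, their tops 15 mm above the worktop. A finger standing near here, its tip above the lips and below the tablet's top (32 mm above the worktop), stops the tablet
- lane_end (a point): point on the deck at the open end of the lane, x = 78, y = 0, z = 12 mm of the dispenser; beyond it the tablet drops to the worktop
- key_top (a point): middle of the top of the release key's grey cap, 34 mm (dispenser x) by 26 mm (dispenser y), at x = 40, y = 50 mm of the dispenser: 50 mm straight across from lane_mid. Its top is 26 mm above the worktop when up and 18 mm when fully down
- release_key (a joint): how far the key is pressed down, m: 0 up, 0.008 fully down. A spring pushes it back up (2 N at the top, 5 N fully down). The gate lets the tablet go at about 0.006 and comes back up if the key is let go
- pusher (a joint): travel of the grey spring pusher behind the tablet along dispenser +x, m: 0 as loaded, 0.11 at most; it pushes with about 2.4 N and moves at about 0.13 m/s when the gate opens, so the tablet leaves the lane within a second if nothing stops it
- tablet: white dishwasher tablet, 36 mm (its x) x 26 mm (its y) x 20 mm high, about 30 g, loose. Origin in the middle of its underside. It starts in the magazine with its middle at x = -28 mm of the dispenser, its front against the gate; its axes start along the dispenser's
- egg_timer: a round two-tone egg timer, 63 mm wide, 58 mm high, bystander; origin in the middle of its underside
- tumbler: a small clear tumbler, 48 mm wide, 61 mm high, bystander; origin in the middle of its underside
- spice_jar: a spice jar with a green cap, 44 mm wide, 99 mm high, bystander; origin in the middle of its underside
- scrub_tub: a round printed tub, 72 mm wide, 71 mm high, bystander; origin in the middle of its underside
- mug: a mug with one handle, 86 x 118 mm, 96 mm high, bystander; origin in the middle of its underside
- tea_box: an upright tea carton, 112 x 65 mm, 87 mm high, bystander; origin in the middle of its underside
Not all that is in view belongs to the job. Leave any black look-alike of the tablet alone.

How it is judged:
On the way, in this order (a step that is already met when the one before it is completed fails the run):
1. a finger presses the release key (value of joint release_key above 0.003 m and contact force between the fingers and release_key above 0.5 N), for 0.02 s.
2. the tablet has popped out of the gate and is stopped on the lane by a finger (x of tablet in the frame of dispenser between -0.013 and 0.07 m and contact force between the fingers and tablet above 0.4 N and linear speed of tablet below 0.02 m/s), for 0.2 s.
At the end, for the whole second after the job is handed in: One finger keeps the key 5 mm or more down (over 0.5 N); the tablet bears on the other (over 0.4 N), at rest (under 20 mm/s), flat on the deck (within 4 mm and 0.25 rad), its middle 15 mm or more further out than at the start and at most 70 mm past the dispenser's origin (all of step 2 and z of tablet in the frame of dispenser between 0.008 and 0.016 m and angle between tablet's own z axis and vertical below 0.25 rad and value of joint release_key above 0.005 m and contact force between the fingers and release_key above 0.5 N); the arm keeps its last pose, push and grip.
It fails at once if the tablet is lifted off the lane (8 mm) (z of tablet in the frame of dispenser above 0.02 m).
It fails at once if the tablet slides off the end or side of the lane (x of tablet in the frame of dispenser above 0.08 m or z of tablet in the frame of dispenser below 0.004 m).
It fails at once if a bystander is shoved more than 30 mm, lifted or tipped (distance of any of egg_timer, tumbler, spice_jar, scrub_tub, mug, tea_box from where it was at the start of the episode above 0.03 m or angle between any of egg_timer, tumbler, spice_jar, scrub_tub, mug, tea_box's own z axis and vertical above 0.35 rad).
It also fails if it takes over 32 s, if anything falls off the work surface, if the arm or the gripper's body presses on something with over 40 N, if the wrist force passes 120 N, or if a joint passes its speed limit or range.

## Robot

A 6-joint arm with a two-finger parallel gripper is mounted at the origin on a cart in front of the work surface, level with it; the furniture and walls round the work are solid. World frame = base frame: x ahead of the robot, y to its left, z up, the work surface at z = 0. Lengths are in m, angles in rad, forces in N, time in s.
With the tool pointing down it reaches from about 0.35 to 0.975 m from the base axis. Payload 4.9 kg.
Tool frame: the origin (TCP) lies at the very end of the fingers, on their centre line; the grasp point (between the pads) lies behind it (manip.pinch_z is the y of the grasp point in the tool frame, in m); y points along the fingers, x is the direction in which the jaws open and shut, and the axes are right-handed (so a half turn about y gives the same grasp; the last joint's range is limited). The gripper opens to 85 mm and grips with 20 to 120 N. Pads are 22 mm wide; open, the fingers measure 114 mm over their backs; the gripper's body (76 mm by 85 mm) begins 54 mm behind the grasp point. The pads swing forward as they close: fully open they stand 13 mm farther back than shut.
Start: joints at [-1.322, 0.053, 1.613, -0, 1.476, -0.119], TCP at [0.225, -0.583, 0.231] pointing down, gripper open.
Joint ranges: [-3.01, 3.01], [-1.01, 2.22], [0.06, 2.58], [-1.02, 4.17], [0.09, 2.62], [-3.14, 3.14]. Speed limits (rad/s): [2.57, 2.57, 3.14, 3.14, 3.14, 3.14].

## Interface

Orientations are given as a unit quaternion [w, x, y, z].
In Python, from plant import manip gives the robot as it stands.
- The arm moves only by the tool drive_tool, never from a script. Its argument "motion" is a list of rows, each a list of 3 entries, a list of its own where there are three numbers: the shift along the tool's x, y, z in units of 25 mm (1.0 is 25 mm), then the turn, a rotation vector about the tool's x, y, z in units of 5 degrees (1.0 is 5 degrees), then the closure, from -1 (fully open) to 1 (shut). A call has 1 to 12 rows; each row shifts and turns the commanded pose from where the row before left it, along the tool's axes as they then stand; what a row does not reach is not made up. A row lasts 1/10 s, in which the tool goes at most 50 mm and 8.59 degrees, less where a joint would pass 70% of its speed; a pose out of reach is approached as far as the arm can. A call is refused whole if a number of a shift passes 1 or a number of a turn 1, either way. A call with a gripper value outside its range is refused whole. The fingers move at their own pace and stop on an object; the grip force is fixed at half the most. Time passes only in rows, so rows that do not move let the fingers close. It gives the time, the measured TCP pose, the force and the opening at its end, in the units of the state.
- manip.state(): the state, without advancing time (a new reading comes with each control period).
- manip.grab_frame(name): name is "side" or "top" or "wrist"; returns a dict with "img" (400x640x3 uint8, blue, green, red), "range_z" (400x640 float32, m along the optical axis (not along the pixel's ray), 0 where there is no reading), "camera_matrix" (3x3 intrinsics, pixels), "world_from_camera" (4x4, takes a point from camera to world coordinates); the wrist camera has in their place "T_tool_cam" (4x4, takes a point from camera to tool coordinates, whose origin is the TCP and whose axes are the tool frame's). Camera axes: x right, y down, z forward; pixel columns grow to the right and rows downward; lengths in m; the calibration is good to about 2 mm. A picture is of the moment at which its call begins: read the wrist's pose just before it.
- manip.job_done(): hands the job in, once; it reports no verdict.
The state is a dict: "time": time; "joint_pos": joint angles; "joint_vel": joint speeds; "joint_efforts": joint torques, N m; "tool_pos": TCP position; "tool_rot": TCP orientation; "contact_force": force on the tool from outside, world axes, zero at the start; "ft_torque": the same for the moment, N m; "gripper_width": opening from 0.0 (shut) to 1.0 (fully open).
Only numpy, scipy, OpenCV 4.12 (cv2) and the standard library are available. Lean on these libraries where they do the work, as an engineer would, in place of code of your own. Each camera call takes 0.05 s, during which the arm holds its last target. There are 200 camera calls.

## Working session

There is one attempt and no reset: what is moved stays moved. The work goes in short steps, Python scripts to look and compute and a tool call to move; the robot and the scene stay as the last step left them, time stands still between calls to the robot, and variables do not carry over. Pictures are saved under pics/ and viewed, about 8 in all and at most 12, crops included, and the job is handed in when it is done.

Besides the shell and the picture viewer there is one more tool, called after "Emit:" as name(argument=value, ...) on one line, values as JSON. drive_tool: Moves the arm, as the interface text tells. Its arguments: {"type":"object","properties":{"motion":{"type":"array","items":{"type":"array"}}},"required":["motion"]}

```bash
mkdir -p pics; ls; cat > h.py <<'E'
import numpy as np, cv2
from plant import manip
from scipy.spatial.transform import Rotation as R
def tool():
    s=manip.state(); q=s["tool_rot"]; T=np.eye(4)
    T[:3,:3]=R.from_quat([q[1],q[2],q[3],q[0]]).as_matrix(); T[:3,3]=s["tool_pos"]; return T
def grab(name,save=None):
    T=tool(); f=manip.grab_frame(name)
    f["W"]=T@f["T_tool_cam"] if name=="wrist" else f["world_from_camera"]
    if save: cv2.imwrite("pics/"+save,f["img"]); np.savez("pics/"+save+".npz",img=f["img"],z=f["range_z"],K=f["camera_matrix"],W=f["W"])
    return f
def pt(d,u,v,plane=None):
    K=d["K"];W=d["W"]; r=np.linalg.inv(K)@[u,v,1]
    if plane is None:
        z=np.median(d["z"][v-1:v+2,u-1:u+2]); return (W@np.r_[r*z,1])[:3]
    w=W[:3,:3]@r; return W[:3,3]+w*(plane-W[2,3])/w[2]
E
python3 - <<'E'
from h import *
s=manip.state(); print(s, manip.pinch_z); print(tool().round(3))
a=grab("top","top0.png"); b=grab("side","side0.png")
print(a["W"].round(3),b["W"].round(3))
E
```

```text
pics
{'time': 0.0, 'joint_pos': array([-1.32201160e+00,  5.33257886e-02,  1.61428497e+00,  4.97028690e-06,
        1.47599997e+00, -1.18986518e-01]), 'joint_vel': array([1.35187307e-03, 7.47161061e-04, 1.51748080e-04, 1.71832628e-03,
       8.40883541e-05, 2.12688538e-04]), 'joint_efforts': array([ 1.15906027e-03, -3.93683660e+01, -3.70172524e+01, -1.10023478e-05,
        7.07971340e-03, -2.17717411e-05]), 'tool_pos': array([ 0.22456649, -0.58259922,  0.23008767]), 'tool_rot': array([ 0.5834675 , -0.5825234 ,  0.40067974, -0.3996097 ]), 'contact_force': array([-0.27896641,  0.91135419,  0.01145594]), 'ft_torque': array([ 0.01064576,  0.01296356, -0.00287947]), 'gripper_width': 0.998698202038099} -0.0187
[[ 0.36  -0.     0.933  0.225]
 [-0.933  0.002  0.36  -0.583]
 [-0.002 -1.     0.     0.23 ]
 [ 0.     0.     0.     1.   ]]
[[-0.024 -0.984  0.174  0.45 ]
 [-0.999  0.02  -0.027  0.059]
 [ 0.024 -0.174 -0.984  0.971]
 [ 0.     0.     0.     1.   ]] [[-0.841 -0.172  0.513  0.149]
 [-0.541  0.262 -0.799  0.75 ]
 [ 0.003 -0.95  -0.313  0.342]
 [ 0.     0.     0.     1.   ]]
```

View pics/top0.png

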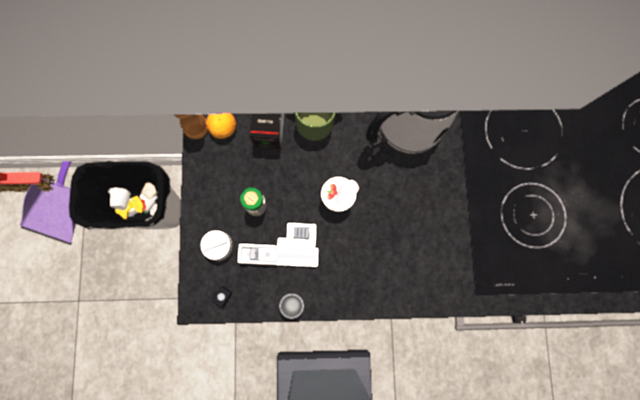

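View pics/side0.png

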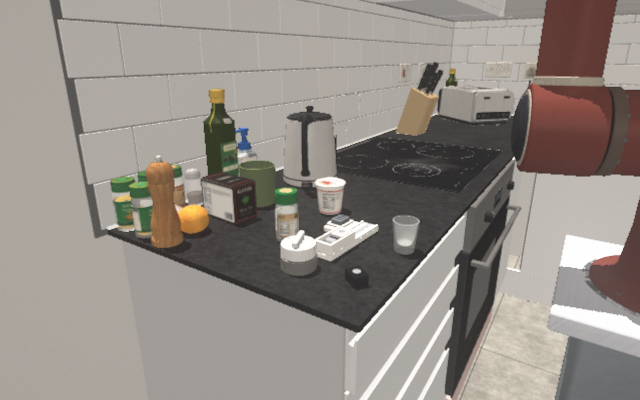

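The top view shows the dispenser at about (240–318, 245–265), with the key at (301,232) and the open end to the right. The black look-alike is at (221,297). Bystanders are the timer (216,246), spice jar (253,200), tub (339,194) and tumbler (291,306). I'll take one close crop next.

```bash
python3 - <<'E'
from h import *
d=np.load("pics/top0.png.npz")
cv2.imwrite("pics/c1.png",cv2.resize(d["img"][205:285,225:335],None,fx=7,fy=7,interpolation=cv2.INTER_CUBIC))
for n,u,v in [("magL",241,253),("tab?",254,253),("lane",295,257),("end",316,257),("key",301,232),("jar",251,198),("tub",338,190),("timer",216,243),("tumbler",291,304)]: print(n,pt(d,u,v).round(3))
E
```

```text
magL [0.504 0.196 0.027]
tab? [0.503 0.169 0.028]
lane [0.494 0.083 0.013]
end [0.493 0.038 0.012]
key [0.546 0.069 0.026]
jar [0.608 0.166 0.101]
tub [ 0.627 -0.009  0.071]
timer [0.524 0.243 0.057]
tumbler [0.396 0.093 0.013]
```

View pics/c1.png

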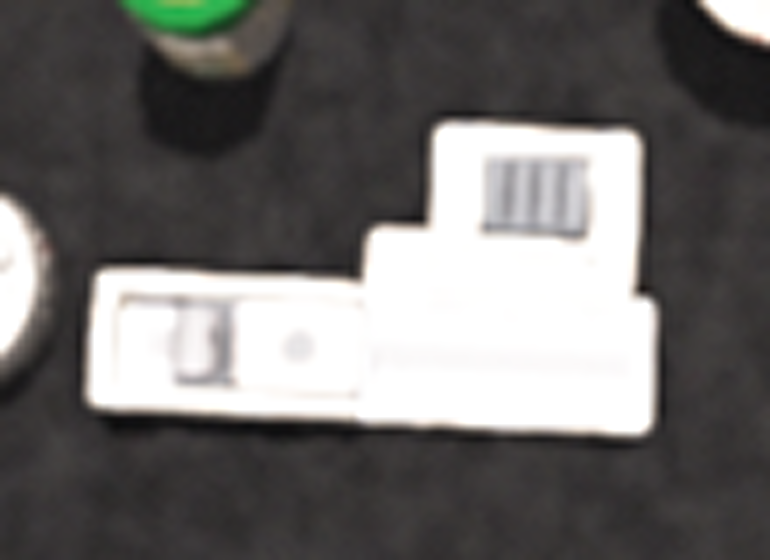

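Candidates in the top view: the white tablet in the magazine with its dimple at crop (300,346), which is full-image (268,254); the grey pusher at (254,254); and the black look-alike at (221,297). I choose the white one and don't touch it directly. The key cap is at crop (537,196) and the open end's right edge is at crop (657,365).

```bash
python3 - <<'E'
from h import *
d=np.load("pics/top0.png.npz")
c=lambda x,y:(225+x/7-.5+.07,205+y/7-.5+.07)
key=pt(d,*c(537,196),.026); end=pt(d,*c(657,365),.012); left=pt(d,*c(88,340),.03); tab=pt(d,*c(300,346),.032)
er=pt(d,*c(650,433),.013)
print(key,end,left,tab,er)
ax=(end-left)[:2]; print("len",np.hypot(*ax),"yaw",np.arctan2(ax[1],ax[0]))
for v in range(231,252,3): print([round(float(pt(d,u,v)[2])*1000) for u in range(272,320,3)])
E
```

```text
[0.5445976  0.06866038 0.026     ] [0.49327156 0.0329799  0.012     ] [0.50388826 0.20399338 0.03      ] [0.50051872 0.14039935 0.032     ] [0.47268744 0.03565745 0.013     ]
len 0.1713427126936799 yaw -1.63279785231853
[1, 0, 0, 0, 0, 2, 11, 19, 27, 25, 26, 27, 24, 15, 12, 0]
[0, 0, 0, 1, 0, 7, 13, 18, 25, 26, 27, 26, 25, 13, 13, -1]
[0, 0, 2, 2, 1, 12, 13, 17, 25, 24, 26, 26, 25, 16, 13, 0]
[0, 0, 10, 12, 11, 12, 12, 15, 17, 16, 15, 15, 15, 17, 11, -1]
[0, 0, 10, 11, 12, 12, 12, 11, 13, 13, 12, 12, 14, 13, 11, -1]
[29, 31, 15, 14, 16, 13, 12, 13, 13, 12, 13, 13, 11, 11, 12, 0]
[31, 32, 15, 12, 12, 13, 13, 12, 14, 14, 13, 14, 14, 15, 15, 13]
```

Emit:
drive_tool(motion=[[[-1,0,1],[0,0,0],0.15],[[-1,0,1],[0,0,0],0.15],[[-1,0,1],[0,0,0],0.15],[[-1,0,1],[0,0,0],0.15],[[-1,0,1],[0,0,0],0.15],[[-1,0,1],[0,0,0],0.15],[[-1,0,1],[0,0,0],0.15],[[-1,0,1],[0,0,0],0.15],[[-1,0,1],[0,0,0],0.15],[[-1,0,1],[0,0,0],0.15]])

```text
time: 1.1
tool_pos: [0.3682, -0.2585, 0.2308]
tool_rot: [0.583, -0.583, 0.4, -0.4]
contact_force: [-0.3, -0.2, 0.2]
gripper_width: 0.428
```

Emit:
drive_tool(motion=[[[-1,0,1],[0,0,0],0.15],[[-1,0,1],[0,0,0],0.15],[[-1,0,1],[0,0,0],0.15],[[-1,0,1],[0,0,0],0.15],[[-1,0,1],[0,0,0],0.15],[[-1,0,1],[0,0,0],0.15],[[-1,0,1],[0,0,0],0.15],[[-1,0,1],[0,0,0],0.15],[[-1,0,1],[0,0,0],0.15],[[-1,0,1],[0,0,0],0.15],[[0,0,0.4],[0,0,0],0.15]])

```text
time: 2.2
tool_pos: [0.521, 0.0696, 0.2307]
tool_rot: [0.584, -0.584, 0.399, -0.398]
contact_force: [1.3, -0.5, -0.5]
gripper_width: 0.422
```

Emit:
drive_tool(motion=[[[0,0.4,0],[0,-1,0],0.15],[[0,0.4,0],[0,-1,0],0.15],[[0,0.4,0],[0,-1,0],0.15],[[0,0.4,0],[0,-1,0],0.15],[[0,0.4,0],[0,-1,0],0.15],[[0,0.4,0],[0,-1,0],0.15],[[0,0,0],[0,-1,0],0.15],[[0,0,0],[0,-1,0],0.15],[[0,0,0],[0,-1,0],0.15],[[0,0,0],[0,-1,0],0.15],[[0,0,0],[0,-1,0],0.15],[[0,0,0],[0,-1,0],0.15]])

```text
time: 3.4
tool_pos: [0.5206, 0.066, 0.1708]
tool_rot: [-0.705, 0.705, -0.054, 0.054]
contact_force: [-0.3, -0.4, -0.6]
gripper_width: 0.426
```

Emit:
drive_tool(motion=[[[0,0,0],[0,-1,0],0.15],[[0,0,0],[0,0,0],0.15],[[0,0,0],[0,0,0],0.15]])

```text
time: 3.7
tool_pos: [0.5207, 0.0663, 0.171]
tool_rot: [-0.707, 0.707, -0.025, 0.025]
contact_force: [0.1, 0.3, -0.3]
gripper_width: 0.426
```

```bash
python3 - <<'E'
from h import *
print(tool().round(4)); f=grab("wrist","w1.png"); print(f["W"].round(3),f["T_tool_cam"].round(3)); 
E
```

```text
[[ 9.975e-01 -5.000e-04  7.080e-02  5.207e-01]
 [-7.080e-02 -1.000e-04  9.975e-01  6.630e-02]
 [-5.000e-04 -1.000e+00 -2.000e-04  1.710e-01]
 [ 0.000e+00  0.000e+00  0.000e+00  1.000e+00]]
[[ 0.998 -0.066 -0.022  0.525]
 [-0.069 -0.949 -0.308  0.145]
 [-0.001  0.309 -0.951  0.313]
 [ 0.     0.     0.     1.   ]] [[ 1.     0.001  0.    -0.001]
 [ 0.    -0.308  0.951 -0.142]
 [ 0.001 -0.951 -0.308  0.079]
 [ 0.     0.     0.     1.   ]]
```

View pics/w1.png

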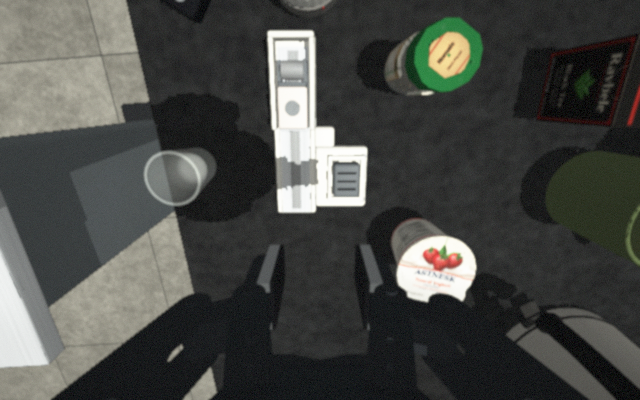

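The wrist view shows the key cap at (346,179), the lane's open end at (297,212), the magazine's back end at (291,31) and the tablet's dimple at (291,107). The fingertips are at about (277,247) and (361,247).

```bash
python3 - <<'E'
from h import *
d=np.load("pics/w1.png.npz"); T=tool(); Ti=np.linalg.inv(T)
key=pt(d,346,179,.026); end=pt(d,297,213,.012); left=pt(d,291,31,.03)
print("key",key.round(4),pt(d,346,179).round(4),"end",end.round(4),"left",left.round(4))
ax=(end-left)[:2]; print(np.hypot(*ax)); ax/=np.hypot(*ax); ay=np.array([-ax[1],ax[0]]); print("yaw",np.arctan2(ax[1],ax[0]),ax,ay)
mid=end[:2]-.038*ax; mk=key[:2]-.05*ay; print("lane_mid",mid.round(4),mk.round(4),"key from lane",(key[:2]-mid)@ay,(key[:2]-mid)@ax)
# fingers depth
for v in (246,250,256,262,270):
    out=[]
    for u in list(range(262,290,3))+list(range(348,382,3)):
        p=pt(d,u,v); q=(Ti@np.r_[p,1])[:3]*1000
        if p[2]>.1: out.append((u,*q.round().astype(int)))
    print(v,out)
cv2.imwrite("pics/w1c.png",cv2.resize(d["img"][20:300,230:410],None,fx=4,fy=4,interpolation=cv2.INTER_CUBIC)[560:1120])
E
```

```text
key [0.5454 0.0705 0.026 ] [0.5454 0.0704 0.0255] end [0.4937 0.0338 0.012 ] left [0.5053 0.1999 0.03  ]
0.16648362495117008
yaw -1.6407400634785971 [-0.06988672 -0.99755493] [ 0.99755493 -0.06988672]
lane_mid [0.4963 0.0717] [0.4955 0.074 ] key from lane 0.04899229629073035 -0.002184127761610491
246 [(271, np.int64(-25), np.int64(-5), np.int64(10)), (274, np.int64(-23), np.int64(-6), np.int64(10)), (277, np.int64(-22), np.int64(-6), np.int64(10)), (280, np.int64(-20), np.int64(-6), np.int64(10)), (283, np.int64(-19), np.int64(-4), np.int64(9)), (357, np.int64(17), np.int64(-5), np.int64(10)), (360, np.int64(19), np.int64(-5), np.int64(10)), (363, np.int64(20), np.int64(-6), np.int64(10)), (366, np.int64(22), np.int64(-5), np.int64(10)), (369, np.int64(23), np.int64(-5), np.int64(10))]
250 [(268, np.int64(-26), np.int64(-9), np.int64(10)), (271, np.int64(-24), np.int64(-9), np.int64(10)), (274, np.int64(-23), np.int64(-10), np.int64(10)), (277, np.int64(-21), np.int64(-9), np.int64(10)), (280, np.int64(-20), np.int64(-10), np.int64(10)), (283, np.int64(-19), np.int64(-5), np.int64(8)
[... 2107 characters left out ...]
), (271, np.int64(-22), np.int64(-28), np.int64(10)), (274, np.int64(-20), np.int64(-28), np.int64(10)), (277, np.int64(-19), np.int64(-26), np.int64(9)), (280, np.int64(-19), np.int64(-18), np.int64(4)), (283, np.int64(-19), np.int64(-8), np.int64(-2)), (357, np.int64(17), np.int64(-11), np.int64(0)), (360, np.int64(17), np.int64(-22), np.int64(6)), (363, np.int64(17), np.int64(-27), np.int64(10)), (366, np.int64(18), np.int64(-28), np.int64(10)), (369, np.int64(20), np.int64(-28), np.int64(10)), (372, np.int64(21), np.int64(-28), np.int64(10)), (375, np.int64(22), np.int64(-28), np.int64(10)), (378, np.int64(24), np.int64(-26), np.int64(9)), (381, np.int64(26), np.int64(-21), np.int64(6))]
```

View pics/w1c.png

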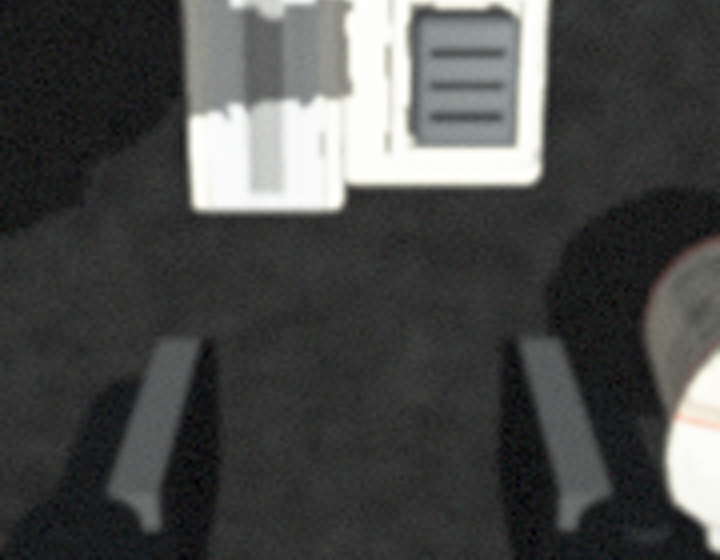

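Emit:
drive_tool(motion=[[[0,0.5,0.18],[0,0,0],0.02],[[0,1,0],[0,0,0],0.02],[[0,1,0],[0,0,0],0.02],[[0,1,0],[0,0,0],0.02],[[0,1,0],[0,0,0],0.02],[[0,0.5,0],[0,0,0],0.02],[[0,0,0],[0,0,0],0.02],[[0,0,0],[0,0,0],0.02]])

```text
time: 4.55
tool_pos: [0.5215, 0.0713, 0.0467]
tool_rot: [0.707, -0.707, 0.024, -0.024]
contact_force: [0.4, -0.2, 1.1]
gripper_width: 0.49
```

```bash
python3 - <<'E'
from h import *
s=manip.state(); print(s["tool_pos"],s["contact_force"],s["gripper_width"]); f=grab("wrist","w2.png"); grab("side","s2.png")
d=np.load("pics/w2.png.npz"); Ti=np.linalg.inv(tool())
for v in (244,248,252,258):
    print(v,[(u,*(q:=((Ti@np.r_[pt(d,u,v),1])[:3]*1000).round().astype(int)).tolist()) for u in list(range(256,286,4))+list(range(352,386,4))])
a=cv2.resize(d["img"][100:300,200:440],None,fx=2.5,fy=2.5); b=np.load("pics/s2.png.npz")["img"][170:290,260:420]
b=cv2.resize(b,None,fx=3,fy=3)
o=np.zeros((500+0,600,3),np.uint8); cv2.imwrite("pics/w2c.png",a); cv2.imwrite("pics/s2c.png",b)
E
```

```text
[0.52150545 0.0713463  0.04667605] [ 0.4289522  -0.20816945  1.08001985] 0.4900138680343305
244 [(256, -42, 34, -8), (260, -40, 36, -9), (264, -37, 36, -9), (268, -35, 37, -9), (272, -32, 36, -9), (276, -30, 36, -9), (280, -27, 36, -9), (284, -25, 36, -9), (352, 17, 22, -2), (356, 19, 22, -2), (360, 22, 22, -2), (364, 24, 23, -2), (368, 26, 22, -2), (372, 29, 23, -2), (376, 31, 23, -2), (380, 34, 23, -2), (384, 38, 32, -6)]
248 [(256, -42, 34, -11), (260, -40, 37, -12), (264, -29, -6, 10), (268, -27, -6, 10), (272, -25, -7, 10), (276, -23, -6, 10), (280, -27, 36, -11), (284, -25, 36, -12), (352, 17, 22, -4), (356, 19, 22, -4), (360, 22, 23, -5), (364, 20, -7, 10), (368, 22, -6, 10), (372, 23, -7, 10), (376, 26, -6, 10), (380, 34, 23, -5), (384, 38, 31, -9)]
252 [(256, -42, 34, -13), (260, -40, 36, -14), (264, -28, -10, 10), (268, -26, -11, 10), (272, -24, -10, 10), (276, -23, -9, 9), (280, -27, 36, -14), (284, -25, 36, -15), (352, 17, 23, -7), (356, 20, 23, -7), (360, 22, 22, -7), (364, 19, -10, 10), (368, 21, -11, 10), (372, 23, -10, 10), (376, 25, -10, 10), (380, 34, 23, -8), (384, 38, 31, -12)]
258 [(256, -32, -9, 6), (260, -29, -16, 10), (264, -27, -17, 11), (268, -25, -16, 10), (272, -23, -17, 10), (276, -23, -9, 6), (280, -28, 36, -19), (284, -25, 36, -19), (352, 17, 23, -11), (356, 20, 23, -11), (360, 22, 22, -11), (364, 19, -12, 8), (368, 20, -16, 10), (372, 22, -17, 10), (376, 24, -16, 10), (380, 26, -15, 10), (384, 29, -9, 6)]
```

View pics/w2c.png

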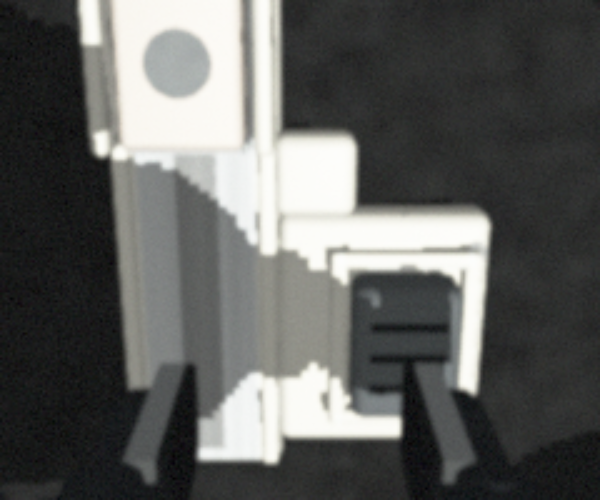

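View pics/s2c.png

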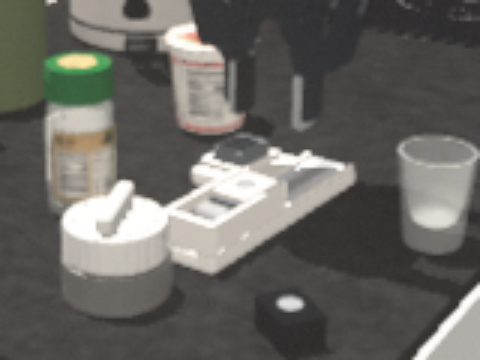

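The finger lines up over the cap (tool x +24 against cap +23.7), and the other over the lane centre (−26 against −25.5). The tips are about 6 mm behind the TCP. I'll descend now.

Emit:
drive_tool(motion=[[[0,0.45,0],[0,0,0],0.02],[[0,0.45,0],[0,0,0],0.02],[[0,0,0],[0,0,0],0.02],[[0,0,0],[0,0,0],0.02]])

```text
time: 5.05
tool_pos: [0.5207, 0.0712, 0.0233]
tool_rot: [-0.707, 0.707, -0.025, 0.024]
contact_force: [0.2, 0.4, 0.0]
gripper_width: 0.489
```

Emit:
drive_tool(motion=[[[0,0.1,0],[0,0,0],0.02],[[0,0.1,0],[0,0,0],0.02],[[0,0,0],[0,0,0],0.02],[[0,0,0],[0,0,0],0.02]])

```text
time: 5.45
tool_pos: [0.5212, 0.0712, 0.019]
tool_rot: [-0.707, 0.707, -0.024, 0.024]
contact_force: [-1.5, 0.0, 2.4]
gripper_width: 0.492
```

Emit:
drive_tool(motion=[[[0,0.1,0],[0,0,0],0.02],[[0,0,0],[0,0,0],0.02],[[0,0,0],[0,0,0],0.02]])

```text
time: 5.75
tool_pos: [0.5213, 0.0713, 0.0165]
tool_rot: [0.707, -0.707, 0.024, -0.024]
contact_force: [-2.2, 0.1, 5.1]
gripper_width: 0.485
```

Emit:
drive_tool(motion=[[[0,0.08,0],[0,0,0],0.02],[[0,0,0],[0,0,0],0.02],[[0,0,0],[0,0,0],0.02]])

```text
time: 6.05
tool_pos: [0.5216, 0.0712, 0.016]
tool_rot: [-0.707, 0.707, -0.024, 0.024]
contact_force: [-6.5, -1.0, 14.6]
gripper_width: 0.487
```

Emit:
drive_tool(motion=[[[0,0.08,0],[0,0,0],0.02],[[0,0,0],[0,0,0],0.02],[[0,0,0],[0,0,0],0.02]])

```text
time: 6.35
tool_pos: [0.5218, 0.0712, 0.0158]
tool_rot: [-0.706, 0.707, -0.024, 0.024]
contact_force: [-15.0, -0.3, 26.7]
gripper_width: 0.488
```

```bash
python3 - <<'E'
from h import *
s=manip.state(); print(s["tool_pos"],s["contact_force"],s["gripper_width"]); f=grab("wrist","w3.png")
cv2.imwrite("pics/w3c.png",cv2.resize(f["img"][60:300,180:440],None,fx=2.3,fy=2.3))
E
```

```text
[0.52183443 0.07119638 0.01584304] [-14.96075118  -0.33161085  26.73422789] 0.4879708578871244
```

View pics/w3c.png

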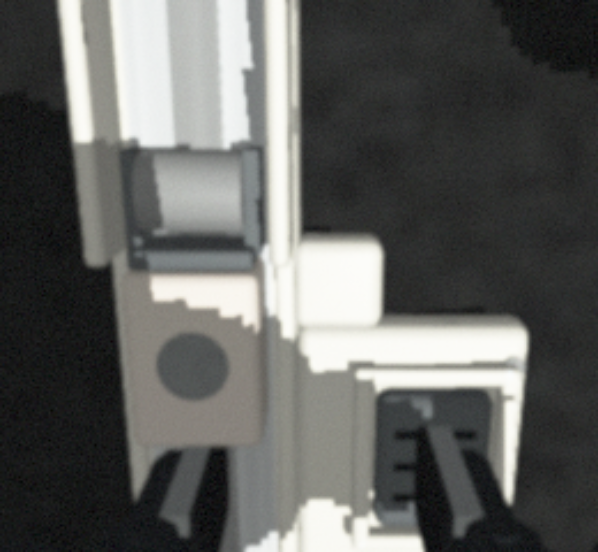

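The tablet is out (dimple at crop (193,367)) and rests against the lane finger; the pusher is behind it. The key finger is pressing at the stop with 27 N, so I'll ease off slightly while keeping it bottomed.

Emit:
drive_tool(motion=[[[0,-0.04,0],[0,0,0],0.02],[[0,-0.04,0],[0,0,0],0.02],[[0,0,0],[0,0,0],0.02],[[0,0,0],[0,0,0],0.02],[[0,0,0],[0,0,0],0.02],[[0,0,0],[0,0,0],0.02]])

```text
time: 7.0
tool_pos: [0.5216, 0.0712, 0.016]
tool_rot: [-0.707, 0.707, -0.024, 0.024]
contact_force: [-7.3, -0.9, 14.1]
gripper_width: 0.486
```

```bash
python3 - <<'E'
from h import *
s=manip.state(); print(s["time"],s["tool_pos"],s["contact_force"],s["gripper_width"]); f=grab("wrist","w4.png"); d=np.load("pics/w4.png.npz")
u,v=int(180+193/2.3),int(60+367/2.3)
p=pt(d,u,v); ax=np.array([-.068,-.9977]); mid=np.array([.4957,.0725])
print("tablet top",p.round(4),"disp x",40+1000*(p[:2]-mid)@ax)
for u,v in [(350,233),(352,245),(355,280),(346,240)]: print("cap",u,v,pt(d,u,v).round(4))
a=np.load("pics/w3.png.npz")["img"]; print("diff vs w3",np.abs(a.astype(int)-d["img"])[60:300,180:440].mean())
cv2.imwrite("pics/w4c.png",cv2.resize(f["img"][60:300,180:440],None,fx=2.3,fy=2.3))
E
```

```text
7.0 [0.521569   0.07119634 0.01602245] [-7.2739397 -0.8660956 14.0515999] 0.4860126287459833
tablet top [0.4975 0.1014 0.0316] disp x 11.069311839132158
cap 350 233 [0.5368 0.0849 0.016 ]
cap 352 245 [0.5375 0.0788 0.0173]
cap 355 280 [0.5384 0.0582 0.017 ]
cap 346 240 [0.5346 0.0811 0.0158]
diff vs w3 4.995235042735043
```

View pics/w4c.png

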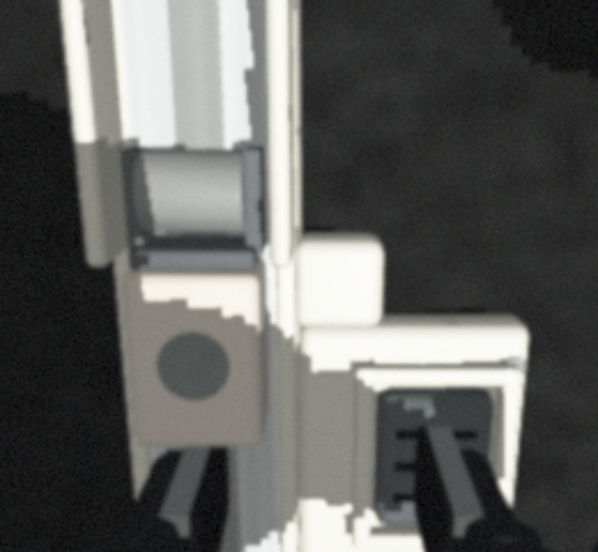

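The tablet is at rest against the finger: dispenser x ≈ 11 mm, top at 31.6 mm, so it is flat on the deck. The cap reads about 17 mm, so the key is bottomed. I'm handing in.

```bash
python3 -c "
from plant import manip
print(manip.job_done()); s=manip.state(); print(s['time'],s['tool_pos'],s['contact_force'])"
```

```text
the job is handed in; nothing more can be done
None
the job is handed in; nothing more can be done
```

The job is handed in, with the release key held down under one fingertip and the tablet trapped on the lane against the other. No verdict was reported. I set the fingers 50 mm apart across the lane, one over the key and one over the middle of the lane. I then lowered them in small steps until the key opened the gate and the tablet slid out.

Last checks, at about 7 s:
- **Key:** the cap measured about 16–17 mm above the worktop, against 18 mm expected fully down. That is within the calibration error, so I take it as fully pressed. Pressing peaked at about 27 N, so I eased it to about 14 N upward at the stop.
- **Tablet:** its middle was at about x = +11 mm of the dispenser and its top at 31.6 mm, so it lay flat on the deck. It did not move between the last two pictures.
- **Contact on the tablet:** I could not measure this force by itself. Along the lane the wrist read about −0.9 N, which is close to its noise. In the pictures the tablet sat against the finger with the pusher behind it.
- **Bystanders:** none were touched on the planned path, but I did not measure their positions again at the end.
- **Unexplained reading:** the wrist showed about 7 N sideways (world −x) while holding. It eased along with the downward press, so I put it down to friction on the key cap.

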